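Refit the idler roller of a bench bottle roller and lock its carriage in the next hole

ROBOT

A 6-joint arm with a two-finger parallel gripper is mounted at the origin on the work surface. World frame = base frame: x ahead of the robot, y to its left, z up, the work surface at z = 0. Lengths are in mm, angles in rad, forces in N, time in s.
With the tool pointing down it reaches from about 275 to 750 mm from the base axis. Payload 10.2 kg.
Tool frame: the origin (TCP) lies midway between the tips of the shut fingers; the grasp point (between the pads) lies grasp_offset behind it (grasp_offset is the distance from the TCP to the grasp point, in mm); x points along the fingers, z is the direction in which the jaws open and shut, and the axes are right-handed (so a half turn about x gives the same grasp; the last joint's range is limited). The gripper opens to 85 mm and grips with 20 to 120 N. Pads are 22 mm wide; open, the fingers measure 114 mm over their backs; the gripper's body (76 mm by 85 mm) begins 54 mm behind the grasp point. The pads swing forward as they close: fully open they stand 13 mm farther back than shut.
Start: joints at [0.926, 0.313, 1.498, -0, 1.331, -0.223], TCP at [214.95, 478.986, 231.294] pointing down, gripper open.
Joint ranges: [-2.94, 2.94], [-0.97, 2.17], [0.19, 2.56], [-1.23, 4.37], [0.02, 3.11], [-2.88, 2.88]. Speed limits (rad/s): [2.39, 2.39, 3.01, 3.14, 3.14, 3.14].

INTERFACE

Orientations are given as a unit quaternion [w, x, y, z].
In Python, from rig import sense, capture, calibration, finish_job, grasp_offset gives the robot as it stands.
- The arm moves only by the shell command python3 -m jog 'ROWS' [FORCE]. ROWS is JSON, a list of rows, each an object with "linear": the shift along the tool's x, y, z scaled (see below), a list of three; "rotation": the turn, a rotation vector about the tool's x, y, z scaled (see below), a list of three; "grip": the finger opening in mm, from 0 to 85.4. A call has 1 to 20 rows; each row is the pose to reach, as a shift and turn from the pose measured when the call began, along the tool's axes at that moment; what a row does not reach only later rows make up. The controller multiplies each number of a shift by 0.3 m and each number of a turn by 0.5 rad. A row lasts 1/12 s, in which the tool goes at most 41.7 mm and 7.16 degrees, less where a joint would pass 70% of its speed; a pose out of reach is approached as far as the arm can. A call with a number of a shift or a turn outside -1 to 1 is refused whole. A call with a gripper value outside its range is refused whole. The fingers move at their own pace and stop on an object; FORCE is the grip in N (left out, the last holds). Time passes only in rows, so rows that repeat a pose let the fingers close. It gives the time, the measured TCP pose, the force and the opening at its end, in the units of the state.
- sense(): the state, without advancing time (a new reading comes with each control period).
- capture(name): name is "scene" or "top" or "wrist"; returns (picture, depth): 480x640x3 uint8, red, green, blue; 480x640 float32, mm along the optical axis (not along the pixel's ray), 0 where there is no reading.
- calibration(name): a dict with "intrinsics" (3x3 intrinsics, pixels), "world_from_camera" (4x4, takes a point from camera to world coordinates). Camera axes: x right, y up, looking along -z (the intrinsics and any distortion apply to the point x, -y, -z); pixel columns grow to the right and rows downward; lengths in mm; the calibration is good to about 2 mm. The wrist camera is an equidistant fisheye: a pixel r from the principal point sees the ray r / f radians off the axis. A picture is of the moment at which its call begins: read the wrist's pose just before it. calibration takes no time and is no camera call; for the wrist camera it gives the pose at the moment of the call.
- finish_job(): hands the job in, once; it reports no verdict.
The state is a dict: "time_s": time; "joints": joint angles; "dq": joint speeds; "tau": joint torques, N m; "eef_pos": TCP position; "ee_rot": TCP orientation; "force": force on the tool from outside, world axes, zero at the start; "wrist_torque": the same for the moment, N m; "grip_width": opening from 0.0 (shut) to 1.0 (fully open).
Only numpy, scipy, OpenCV 4.12 (cv2) and the standard library are available. Lean on these libraries where they do the work, as an engineer would, in place of code of your own. Each camera call takes 0.05 s, during which the arm holds its last target.

TASK

The idler roller of the bottle roller has been washed and lies in the white drying rack: first lay it gently back into the two open saddles of the sliding carriage so that it sits level with an axle stub at the bottom of each saddle, and let go of it. Then pull the red lock knob up, slide the carriage one hole on towards the fixed drive roller, let the pin drop fully home there, and finish still gripping the knob with the pin held home, while I tighten the carriage's clamp screw. The roller must still lie in its saddles, and everything else on the bench stays where it is.

Things in the scene. Friction and masses are not known exactly. Their poses are not given: they have to be found in the camera images.
- idler_roller: the loose roller to refit: black rubber cylinder 28 mm in diameter, 200 mm long, thin blue end bands, with a steel axle stub 10 mm in diameter and 22 mm long at each end (244 mm over all), about 0.25 kg. Origin at its centre, y axis along it (ends alike). It lies in V notches of the drying rack, axis 52 mm above the bench, held 70 mm either side of its middle, which is free to grip from above
- drying_rack: white plastic rack, fixed: floor 150 x 200 mm, 6 mm thick, and two notched ribs 140 mm apart, 53 mm high, along its x axis. Origin at the centre of its underside. V notches at x = +35 and -35 mm; the roller lies in one pair and the support rod in the other, either way round, both along its y axis
- support_rod: bystander: plain bright steel rod 14 mm in diameter, 240 mm long, in the other pair of notches of the rack, axis 42 mm above the bench. Origin at its centre, y along it
- roller_base: the bottle roller's fixed base: white plate 180 mm (x) by 390 mm (y), top 28 mm above the bench, with a white motor housing 115 mm high at its +y end (y from 122 to 197 mm). The carriage slides on it along x, +x towards the drive roller, on a plain rail at y = 100 mm and the drilled steel index strip at y = -169 mm (36 mm wide, top 40 mm above the bench). Origin at the centre of the underside
- cradle: two grey open V saddles on the carriage, 10 mm thick, at y = +112 and -112 mm (inner faces 214 mm apart: the roller body has 7 mm to spare at either end). Origin midway between them, where the seated roller's centre lies, 85 mm above the bench; x is the slide direction to the drive roller. Each V is 33 mm wide at its top, 15 mm above the origin. A cross bar along y lies 31 mm below the origin
- lock_knob: red ribbed upright knob of the spring lock plunger, 24 mm in diameter and 24 mm high, on the carriage's aluminium block (38 x 36 mm), 157 mm in -y from the cradle's origin. Origin at the knob's centre, 89 mm above the bench with the pin home; the block's top is 31 mm below it, with an 18 mm steel plunger body between. Moves up and down with the pin and along with the carriage; does not turn
- carriage (a joint): travel of the carriage along the base's x axis in m, growing towards the drive roller: 0 with the pin in the first hole (the start), 0.024 at the next hole, 0.048 at the last one. About 1.5 N of sliding friction. With the pin home it cannot move more than about 1 mm
- lock_plunger (a joint): lift of the lock pin and knob in m: 0 with the pin fully home in a hole, 0.012 fully pulled (stop). A spring pulls it down with 3 N at 0, rising to 6 N at 0.012. The round-ended pin, 8 mm in diameter, is clear of the 10 mm hole above 0.008; it reads about 0.008 when the pin rests on the strip between two holes
- hole0 (a point): mouth of the hole in which the pin starts, on top of the index strip, 40 mm above the bench
- hole1 (a point): mouth of the next hole, 24 mm on towards the drive roller: where the pin must go
- amber_bottle: bystander: amber glass bottle, 64 mm in diameter, 125 mm high; origin at the centre of its underside
- oil_bottle: bystander: small clear dropper bottle, 28 mm in diameter, 60 mm high; origin at the centre of its underside
- slide_box: bystander: blue slide box 95 x 175 x 28 mm; origin at the centre of its underside
- tube_rack: bystander: green rack 65 x 200 mm with capped blood tubes, 104 mm high; origin at the centre of its underside
- petri_dish: bystander: closed petri dish, 94 mm in diameter, 15 mm high; origin at the centre of its underside
- beaker: bystander: glass beaker, 68 mm in diameter, 90 mm high; origin at the centre of its underside
- screwdriver: bystander: screwdriver with blue handle lying along its x axis
- drive_roller (a point): centre of the fixed drive roller: black, 28 mm in diameter, 200 mm long, along the base's y axis, 85 mm above the bench. At the start it is 84 mm in +x from the cradle's origin, which leaves 56 mm between the two rollers when the idler is seated
Not all that is in view belongs to the job. There is more than one size of the idler_roller; the one meant has the size given above.

How it is judged (in metres and radians):
On the way, in this order (a step that is already met when the one before it is completed fails the run):
1. the roller lies level in both saddles, let go, with the carriage still in the first hole (x of idler_roller in the frame of cradle between -0.0035 and 0.0035 m and y of idler_roller in the frame of cradle between -0.009 and 0.009 m and z of idler_roller in the frame of cradle between -0.0035 and 0.0035 m and angle between the y axis of idler_roller and the y axis of cradle, either way round below 0.03 rad and contact force between each of the arm, the fingers and idler_roller below 0.1 N and value of joint carriage below 0.004 m), for 0.2 s.
2. the lock pin is pulled out of the first hole (x of idler_roller in the frame of cradle between -0.0035 and 0.0035 m and y of idler_roller in the frame of cradle between -0.009 and 0.009 m and z of idler_roller in the frame of cradle between -0.0035 and 0.0035 m and angle between the y axis of idler_roller and the y axis of cradle, either way round below 0.03 rad and value of joint lock_plunger above 0.006 m and contact force between the fingers and lock_knob above 1 N), for 0.1 s.
At the end, for the whole second after the job is handed in: Carriage within 2.5 mm of the next hole (24 mm), pin home (lift under 2 mm), fingers still gripping the knob (over 2 N); the untouched roller at rest in both saddles: centre within 3.5 mm across and in height, 9 mm along, axis within 0.03 rad (x of idler_roller in the frame of cradle between -0.0035 and 0.0035 m and y of idler_roller in the frame of cradle between -0.009 and 0.009 m and z of idler_roller in the frame of cradle between -0.0035 and 0.0035 m and angle between the y axis of idler_roller and the y axis of cradle, either way round below 0.03 rad and value of joint carriage between 0.0215 and 0.0265 m and value of joint lock_plunger below 0.002 m and contact force between the fingers and lock_knob above 2 N and contact force between each of the fingers, the arm and idler_roller below 0.1 N and linear speed of idler_roller below 0.03 m/s); the arm keeps its last pose, push and grip.
It fails at once if the roller is dropped (it moves faster than 0.4 m/s out of the hand) (linear speed of idler_roller above 0.4 m/s and contact force between the fingers and idler_roller below 0.1 N).
It fails at once if the roller is rammed into the saddles (over 80 N on them) (contact force between idler_roller and cradle above 80 N).
It fails at once if another thing on the bench is moved (over 25 mm) (distance of any of support_rod, amber_bottle, oil_bottle, slide_box, tube_rack, petri_dish, beaker, screwdriver from where it was at the start of the episode above 0.025 m).
It also fails if it takes over 45 s, if anything falls off the work surface, if the arm or the gripper's body presses on something with over 40 N, if the wrist force passes 120 N, or if a joint passes its speed limit or range.

## Working session

There is one attempt and no reset: what is moved stays moved. The work goes in short steps, Python scripts to look and compute and a shell command to move; the robot and the scene stay as the last step left them, time stands still between calls to the robot, and variables do not carry over. Pictures are saved under pics/ and viewed, and the job is handed in when it is done.

```bash
ls; mkdir -p pics
python3 - <<'E'
from rig import sense,capture,calibration,grasp_offset
import cv2,numpy as np
print(grasp_offset, sense())
for n in ("scene","top"):
    p,d=capture(n); cv2.imwrite(f"pics/{n}0.png",p[:,:,::-1]); np.save(f"{n}0.npy",d); np.save(f"{n}0p.npy",p)
    c=calibration(n); print(n,c)
    np.savez(f"{n}cal.npz",**c)
E
```

```text
pics
18.700000000000003 {'time_s': 0.0, 'joints': array([ 9.25645681e-01,  3.13410516e-01,  1.49843076e+00,  6.02693142e-06,
        1.33098378e+00, -2.23397501e-01]), 'dq': array([ 0.00066666,  0.00042347,  0.00170786, -0.00171053,  0.00068387,
        0.00094427]), 'tau': array([-1.17705789e-03, -4.12250662e+01, -2.59745389e+01, -2.69604134e-04,
        4.15256945e-03,  1.34569527e-05]), 'eef_pos': array([214.76782913, 478.78589182, 230.75765507]), 'ee_rot': array([ 0.59317279, -0.38441276,  0.59399248,  0.38411691]), 'force': array([ 0.11057654, -0.68449199,  1.24520498]), 'wrist_torque': array([ 5.94450205e-03, -1.68307247e-02, -1.14652815e-05]), 'grip_width': 1.0004627507323585}
scene {'intrinsics': array([[594.55360912,   0.        , 321.20334229],
       [  0.        , 594.55360912, 247.39253527],
       [  0.        ,   0.        ,   1.        ]]), 'world_from_camera': array([[-6.86210534e-01, -4.91717811e-01,  5.36030500e-01,
         1.32388292e+03],
       [ 7.27261664e-01, -4.78307225e-01,  4.92252649e-01,
         7.73810210e+02],
       [ 1.43378659e-02,  7.27623386e-01,  6.85826971e-01,
         1.09057075e+03],
       [ 0.00000000e+00,  0.00000000e+00,  0.00000000e+00,
         1.00000000e+00]])}
top {'intrinsics': array([[550.46728814,   0.        , 327.32982612],
       [  0.        , 550.46728814, 235.48132727],
       [  0.        ,   0.        ,   1.        ]]), 'world_from_camera': array([[-7.11272465e-03,  9.95097802e-01, -9.86396161e-02,
         3.94246909e+02],
       [-9.99974104e-01, -7.18607008e-03, -3.88303225e-04,
         4.43426883e+01],
       [-1.09523088e-03,  9.86342999e-02,  9.95123146e-01,
         1.59551512e+03],
       [ 0.00000000e+00,  0.00000000e+00,  0.00000000e+00,
         1.00000000e+00]])}
```

View pics/scene0.png

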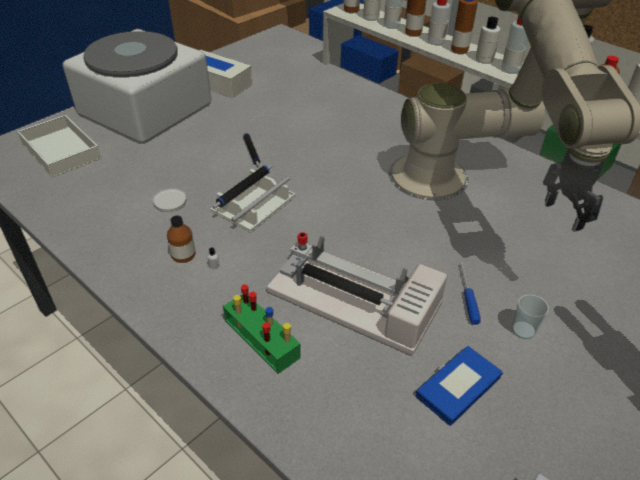

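View pics/top0.png

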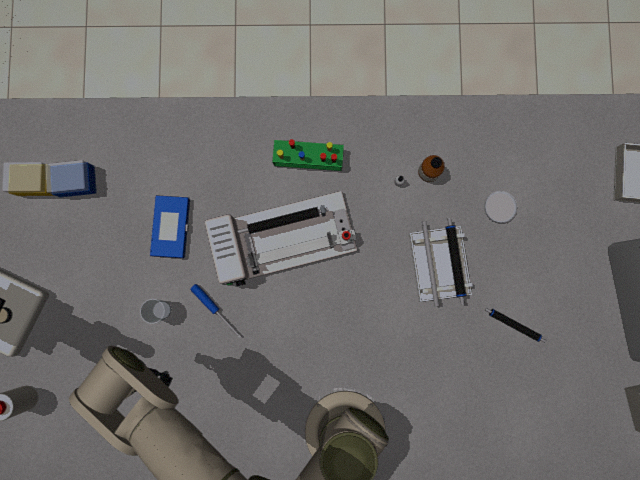

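Run:
```python
import cv2,numpy as np
p=np.load("top0p.npy")[:,:,::-1]
c=p[180:300,200:370]; a=cv2.resize(c,None,fx=4.6,fy=4.6,interpolation=cv2.INTER_CUBIC)
cv2.imwrite("pics/topbase.png",a)
c=p[205:350,395:555]; cv2.imwrite("pics/toprack.png",cv2.resize(c,None,fx=4,fy=4,interpolation=cv2.INTER_CUBIC))
```

```text
(no output)
```

View pics/topbase.png

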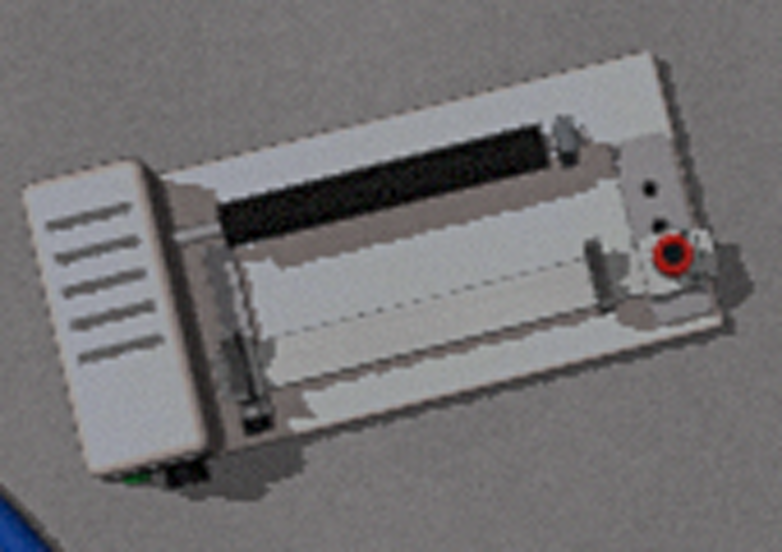

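View pics/toprack.png

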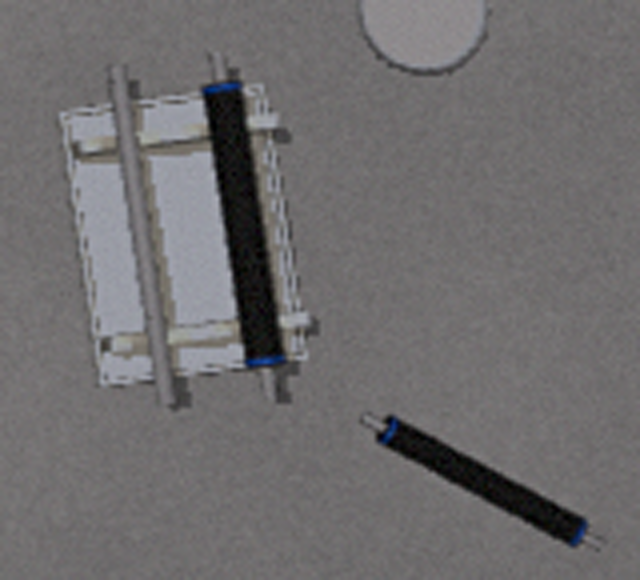

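```bash
cat > h.py <<'E'
import numpy as np,cv2
def ray(cal,u,v,fish=False):
    K=np.array(cal["intrinsics"]);T=np.array(cal["world_from_camera"])
    x=(u-K[0,2])/K[0,0];y=(v-K[1,2])/K[1,1]
    if fish:
        th=np.hypot(x,y); s=np.sin(th)/th if th>1e-9 else 1; d=np.array([x*s,-y*s,-np.cos(th)])
    else: d=np.array([x,-y,-1.])
    d=T[:3,:3]@d; return T[:3,3],d/np.linalg.norm(d)
def onz(cal,u,v,z,fish=False):
    o,d=ray(cal,u,v,fish); return o+d*(z-o[2])/d[2]
def proj(cal,P,fish=False):
    K=np.array(cal["intrinsics"]);T=np.array(cal["world_from_camera"])
    c=T[:3,:3].T@(np.array(P,float)-T[:3,3]); x,y,z=c[0],-c[1],-c[2]
    if fish:
        r=np.hypot(x,y); th=np.arctan2(r,z); s=th/r if r>1e-9 else 1; return np.array([K[0,0]*x*s+K[0,2],K[1,1]*y*s+K[1,2]])
    return np.array([K[0,0]*x/z+K[0,2],K[1,1]*y/z+K[1,2]])
def blobs(mask,mn=5):
    n,l,s,c=cv2.connectedComponentsWithStats(mask.astype(np.uint8)); return [(c[i].round(2),int(s[i,4]),s[i,:4].tolist()) for i in range(1,n) if s[i,4]>=mn]
E
python3 - <<'E'
from h import *
for n in("top","scene"):
    cal=np.load(n+"cal.npz");p=np.load(n+"0p.npy");hsv=cv2.cvtColor(p,cv2.COLOR_RGB2HSV)
    print(n)
    H,S,V=cv2.split(hsv)
    for c,a,b in blobs((H>100)&(H<130)&(S>150)&(V>50)):
        if a<60: print("blue",c,a,b,onz(cal,*c,52).round(1))
    for c,a,b in blobs(((H<8)|(H>172))&(S>160)&(V>80)): print("red",c,a,b,onz(cal,*c,101).round(1))
    if n=="top":
        for c,a,b in blobs(V<45,60): print("blk",c,a,b,onz(cal,*c,85).round(1))
E
```

```text
top
blue [301.18 154.11] 28 [299, 151, 5, 7] [781.6 118.1  52. ]
blue [ 87.93 176.93] 45 [86, 163, 4, 28] [719.8 725.8  52. ]
blue [ 81.8 191. ] 10 [78, 190, 8, 3] [679.3 741.8  52. ]
blue [ 65.32 192.63] 19 [57, 192, 18, 3] [675.  788.5  52. ]
blue [450.2  226.53] 15 [446, 226, 9, 2] [ 570.1 -301.9   52. ]
blue [460.88 294.75] 16 [457, 294, 9, 3] [ 378.6 -326.1   52. ]
blue [492.   312.58] 12 [490, 310, 5, 6] [ 328.7 -411.    52. ]
blue [539.11 338.22] 9 [538, 336, 3, 5] [ 257.5 -538.7   52. ]
red [291.17 141.88] 24 [289, 139, 5, 6] [804.1 143.4 101. ]
red [322.81 155.54] 26 [320, 153, 6, 6] [764.8  55.9 101. ]
red [333.5  156.31] 26 [331, 154, 6, 6] [762.5  26.3 101. ]
red [345.54 235.15] 39 [342, 231, 8, 9] [542.9  -4.8 101. ]
red [  0.41 408.29] 17 [0, 404, 2, 10] [ 88.9 913.7 101. ]
blk [435.99 162.24] 100 [431, 157, 11, 12] [ 747.4 -260.1   85. ]
blk [ 91.79 178.39] 158 [88, 163, 8, 31] [708.6 700.3  85. ]
blk [282.92 220.12] 658 [247, 208, 72, 26] [587.5 167.4  85. ]
blk [455.4  260.79] 602 [446, 228, 20, 67] [ 471.6 -306.    85. ]
blk [239.39 281.97] 62 [230, 278, 17, 8] [417
[... 621 characters left out ...]
[-98.  234.9  85. ]
scene
blue [361.29   0.86] 7 [360, 0, 3, 3] [-807.2 -965.2   52. ]
blue [265.6 167.4] 5 [264, 166, 4, 4] [ 375.7 -327.1   52. ]
blue [220.9 199.8] 10 [219, 198, 5, 5] [ 566.2 -303.1   52. ]
blue [268.61 311.52] 54 [266, 307, 7, 10] [751.   88.7  52. ]
red [441.59   1.95] 37 [438, 0, 8, 5] [-947.2 -629.4  101. ]
red [519.3  22.4] 10 [518, 20, 4, 5] [-995.1 -277.3  101. ]
red [612.37  60.36] 92 [607, 56, 12, 12] [-934.5  143.5  101. ]
red [302.07 238.61] 82 [298, 233, 9, 12] [560.4   8.1 101. ]
red [244.44 289.15] 55 [241, 285, 7, 10] [770.8  33.7 101. ]
red [252.27 296.43] 60 [249, 292, 7, 10] [773.3  62.7 101. ]
red [265.97 327.18] 65 [263, 322, 7, 11] [811.6 148.9 101. ]
```

```bash
cat >> h.py <<'E'
from scipy.spatial.transform import Rotation as Ro
def cur():
    from rig import sense
    s=sense(); q=s["ee_rot"]; return s,np.array(s["eef_pos"]),Ro.from_quat([q[1],q[2],q[3],q[0]])
def go(P,phi):
    """rows' values for TCP at P (mm), tool down, jaw (tool z) at angle phi (mod pi, nearest)"""
    s,p,R=cur(); M=R.as_matrix()
    best=None
    for f in (phi,phi+np.pi):
        z=np.array([np.cos(f),np.sin(f),0]);x=np.array([0,0,-1.]);y=np.cross(z,x)
        T=Ro.from_matrix(np.c_[x,y,z]); rv=(R.inv()*T).as_rotvec()
        if best is None or np.linalg.norm(rv)<np.linalg.norm(best): best=rv
    print("t",round(s["time_s"],2),"pos",p.round(1),"jawang",np.arctan2(M[1,2],M[0,2]).round(4),"tilt",M[2,0].round(4),"j",s["joints"].round(2),"F",s["force"].round(1),"w",round(s["grip_width"]*85.4,1))
    print("lin",(M.T@(np.array(P)-p)/300).round(4),"rot",(best/.5).round(4))
E
python3 -c "
from h import *
go([474,-314,231],0.125+np.pi/2)"
```

```text
t 0.1 pos [214.8 478.8 230.8] jawang 1.149 tilt -1.0 j [ 0.93  0.31  1.5   0.    1.33 -0.22] F [-0.2 -0.3  0.2] w 85.5
lin [ 1.2000e-03 -1.8702e+00 -2.0573e+00] rot [-1.0936 -0.0021 -0.0012]
```

```bash
python3 -m jog '[{"linear":[-0.05,-0.9,-0.99],"rotation":[0,0,0],"grip":60},{"linear":[-0.05,-0.9,-0.99],"rotation":[0,0,0],"grip":60},{"linear":[-0.05,-0.9,-0.99],"rotation":[0,0,0],"grip":60},{"linear":[-0.05,-0.9,-0.99],"rotation":[0,0,0],"grip":60},{"linear":[-0.05,-0.9,-0.99],"rotation":[0,0,0],"grip":60},{"linear":[-0.05,-0.9,-0.99],"rotation":[0,0,0],"grip":60},{"linear":[-0.05,-0.9,-0.99],"rotation":[0,0,0],"grip":60},{"linear":[-0.05,-0.9,-0.99],"rotation":[0,0,0],"grip":60},{"linear":[-0.05,-0.9,-0.99],"rotation":[0,0,0],"grip":60},{"linear":[-0.05,-0.9,-0.99],"rotation":[0,0,0],"grip":60}]'; python3 -c "
from h import *
go([474,-314,231],0.125+np.pi/2)"
```

```text
time_s: 0.93
eef_pos: [339.9, 94.5, 246.2]
ee_rot: [0.594, -0.384, 0.594, 0.383]
force: [0.5, 1.6, 1.2]
grip_width: 0.7
t 0.93 pos [339.9  94.5 246.2] jawang 1.1472 tilt -1.0 j [-0.06 -0.1   1.92 -0.    1.32 -1.21] F [0.5 1.6 1.2] w 59.7
lin [ 0.0524 -0.9671 -1.0574] rot [-1.0972e+00 -3.0000e-03 -1.0000e-04]
```

```bash
cat > w.py <<'E'
import sys
from rig import capture,calibration
import cv2,numpy as np
n=sys.argv[1]; c=calibration("wrist"); p,d=capture("wrist")
np.savez(n+".npz",p=p,d=d,**c); cv2.imwrite("pics/"+n+".png",p[:,:,::-1]); print(c["intrinsics"][0],c["world_from_camera"].round(3).tolist())
E
python3 w.py w1; python3 -m jog '[{"linear":[0,-0.5,-0.52],"rotation":[-0.25,0,0],"grip":60},{"linear":[0,-0.8,-0.9],"rotation":[-0.5,0,0],"grip":60},{"linear":[0,-0.95,-0.99],"rotation":[-1,0,0],"grip":60},{"linear":[0,-0.95,-0.99],"rotation":[-1,0,0],"grip":60},{"linear":[0,-0.95,-0.99],"rotation":[-1,0,0],"grip":60},{"linear":[0,-0.95,-0.99],"rotation":[-1,0,0],"grip":60},{"linear":[0,-0.95,-0.99],"rotation":[-1,0,0],"grip":60},{"linear":[0,-0.95,-0.99],"rotation":[-1,0,0],"grip":60},{"linear":[0,-0.95,-0.99],"rotation":[-1,0,0],"grip":60},{"linear":[0,-0.95,-0.99],"rotation":[-1,0,0],"grip":60},{"linear":[0,-0.95,-0.99],"rotation":[-1,0,0],"grip":60},{"linear":[0,-0.95,-0.99],"rotation":[-1,0,0],"grip":60},{"linear":[0,-0.95,-0.99],"rotation":[-1,0,0],"grip":60}]'; python3 w.py w2;python3 -c "
from h import *
go([474,-314,231],0.125+np.pi/2)"
```

```text
[371.64829954   0.         325.39625173] [[0.411, -0.868, -0.279, 267.107], [0.911, 0.391, 0.129, 125.835], [-0.003, -0.307, 0.952, 388.647], [0.0, 0.0, 0.0, 1.0]]
time_s: 2.07
eef_pos: [477.8, -296.8, 246.1]
ee_rot: [0.481, -0.518, 0.482, 0.518]
force: [0.7, 0.3, 0.3]
grip_width: 0.7
[371.64829954   0.         325.39625173] [[-0.072, -0.95, -0.304, 398.465], [0.997, -0.069, -0.019, -303.314], [-0.003, -0.304, 0.953, 388.733], [0.0, 0.0, 0.0, 1.0]]
t 2.12 pos [ 477.8 -295.7  246.6] jawang 1.6446 tilt -1.0 j [-0.76  0.38  1.36 -0.    1.4  -2.41] F [0.1 0.6 0.1] w 59.9
lin [ 0.0522  0.0171 -0.0598] rot [-0.1024 -0.0029 -0.0023]
```

View pics/w1.png

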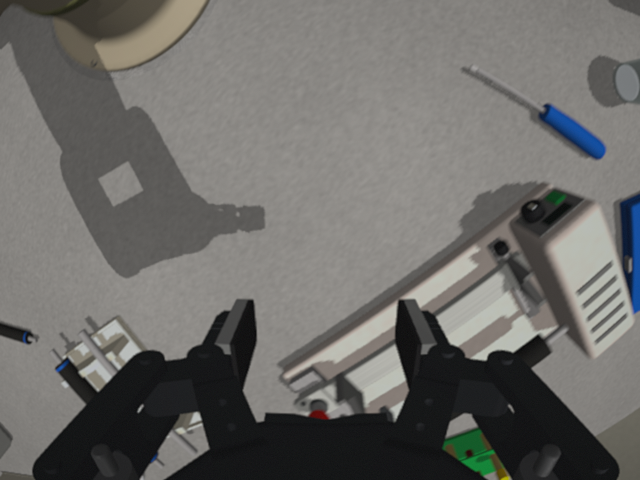

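View pics/w2.png

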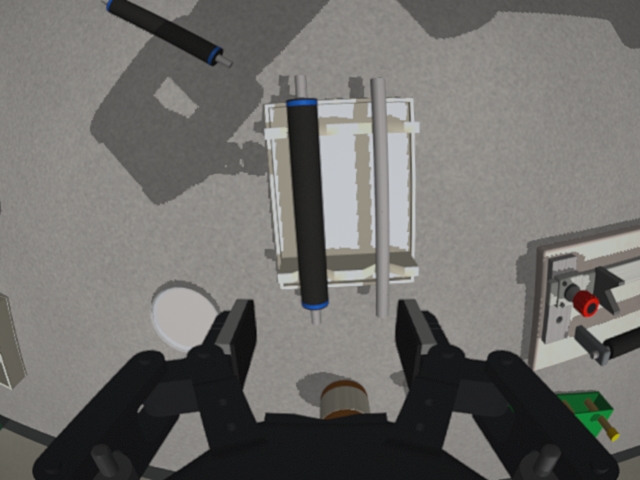

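Run:
```python
from h import *
c=np.load("w2.npz"); p=c["p"]; H,S,V=cv2.split(cv2.cvtColor(p,cv2.COLOR_RGB2HSV))
for b in blobs((H>100)&(H<130)&(S>150)&(V>50),20): print(b, onz(c,*b[0],58,True).round(1))
# roller edges: black mask rows
for r in (130,170,210,250,290):
    x=np.where(V[r,260:350]<60)[0]+260; 
    a=onz(c,x[0]-.5,r,52,True);b=onz(c,x[-1]+.5,r,52,True); print(r,x[0],x[-1],a.round(1),b.round(1),np.linalg.norm(a-b).round(1), ((a+b)/2).round(1))
```

```text
(array([108.52,   4.48]), 27, [107, 0, 5, 11]) [ 272.9 -529.5   58. ]
(array([212.47,  54.19]), 70, [208, 47, 12, 17]) [ 335.4 -410.3   58. ]
(array([301.38, 102.16]), 167, [287, 99, 30, 8]) [ 378.1 -326.7   58. ]
(array([315.41, 305.42]), 106, [303, 300, 25, 9]) [ 571.5 -301.7   58. ]
130 289 317 [ 403.7 -337.    52. ] [ 402.1 -311.    52. ] 26.0 [ 402.9 -324.    52. ]
170 292 319 [ 440.  -332.1   52. ] [ 438.3 -306.7   52. ] 25.5 [ 439.1 -319.4   52. ]
210 295 321 [ 477.2 -327.4   52. ] [ 475.5 -302.3   52. ] 25.1 [ 476.3 -314.8   52. ]
250 298 324 [ 516.3 -322.6   52. ] [ 514.4 -296.7   52. ] 25.9 [ 515.4 -309.6   52. ]
290 301 326 [ 558.4 -317.6   52. ] [ 556.4 -291.7   52. ] 26.0 [ 557.4 -304.7   52. ]
```

```bash
python3 -c "
from h import *
go([475,-315,100],1.695)"
```

```text
t 2.12 pos [ 477.8 -295.7  246.6] jawang 1.6446 tilt -1.0 j [-0.76  0.38  1.36 -0.    1.4  -2.41] F [0.1 0.6 0.1] w 59.9
lin [ 0.4889  0.0135 -0.0628] rot [-0.1009 -0.0029 -0.0023]
```

```bash
python3 -m jog '[{"linear":[0.1,0.0135,-0.063],"rotation":[-0.1,0,0],"grip":60},{"linear":[0.22,0.0135,-0.063],"rotation":[-0.1,0,0],"grip":60},{"linear":[0.34,0.0135,-0.063],"rotation":[-0.1,0,0],"grip":60},{"linear":[0.44,0.0135,-0.063],"rotation":[-0.1,0,0],"grip":60},{"linear":[0.489,0.0135,-0.063],"rotation":[-0.1,0,0],"grip":60},{"linear":[0.489,0.0135,-0.063],"rotation":[-0.1,0,0],"grip":60},{"linear":[0.489,0.0135,-0.063],"rotation":[-0.1,0,0],"grip":60}]'; python3 w.py w3;python3 -c "
from h import *
go([475,-315,36],1.695)"
```

```text
time_s: 2.7
eef_pos: [475.1, -314.1, 100.6]
ee_rot: [-0.467, 0.53, -0.468, -0.53]
force: [0.7, 0.8, 1.0]
grip_width: 0.701
[371.64829954   0.         325.39625173] [[-0.124, -0.945, -0.303, 396.123], [0.992, -0.119, -0.035, -324.701], [-0.003, -0.305, 0.952, 243.165], [0.0, 0.0, 0.0, 1.0]]
t 2.75 pos [ 475.5 -314.7  101.5] jawang 1.6954 tilt -1.0 j [-0.79  0.54  1.52 -0.    1.08 -2.48] F [-0.4 -0.3  0. ] w 60.0
lin [0.2185 0.0019 0.    ] rot [ 0.0008 -0.0059  0.0001]
```

View pics/w3.png

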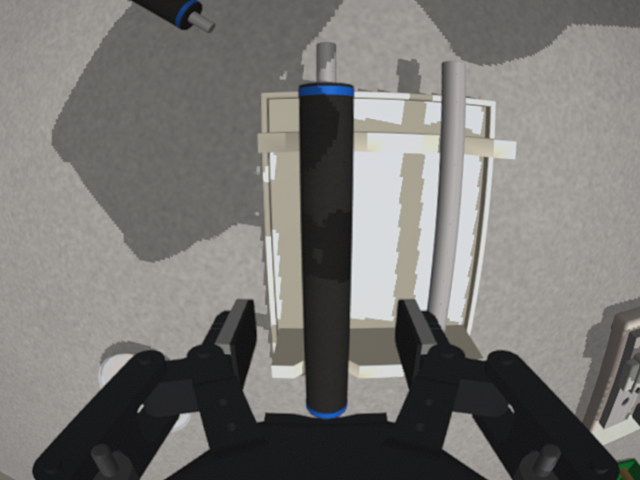

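The roller (axis at column 327, bands at rows 90 and 410) is centred between the pads (255 and 397) and the rod is clear on the right. I'll go down and grip.

```bash
python3 -m jog '[{"linear":[0.08,0.0015,0],"rotation":[0,0,0],"grip":60},{"linear":[0.16,0.0015,0],"rotation":[0,0,0],"grip":60},{"linear":[0.218,0.0015,0],"rotation":[0,0,0],"grip":60},{"linear":[0.218,0.0015,0],"rotation":[0,0,0],"grip":60},{"linear":[0.218,0.0015,0],"rotation":[0,0,0],"grip":60}]'; python3 -m jog '[{"linear":[0,0,0],"rotation":[0,0,0],"grip":20},{"linear":[0,0,0],"rotation":[0,0,0],"grip":20},{"linear":[0,0,0],"rotation":[0,0,0],"grip":20},{"linear":[0,0,0],"rotation":[0,0,0],"grip":20},{"linear":[0,0,0],"rotation":[0,0,0],"grip":20},{"linear":[0,0,0],"rotation":[0,0,0],"grip":20},{"linear":[0,0,0],"rotation":[0,0,0],"grip":20},{"linear":[0,0,0],"rotation":[0,0,0],"grip":20}]' 50; python3 -c "
from h import *
go([475,-315,236],1.695)"
```

```text
time_s: 3.17
eef_pos: [475.6, -315.1, 37.5]
ee_rot: [-0.467, 0.532, -0.468, -0.529]
force: [0.8, -0.2, 1.0]
grip_width: 0.701
time_s: 3.83
eef_pos: [476.2, -313.7, 39.6]
ee_rot: [-0.468, 0.531, -0.468, -0.529]
force: [-2.0, 11.8, 13.9]
grip_width: 0.309
t 3.83 pos [ 476.2 -313.7   39.6] jawang 1.6958 tilt -1.0 j [-0.79  0.62  1.57  0.    0.95 -2.48] F [-2.  11.8 13.9] w 26.4
lin [-0.6546  0.0031 -0.0052] rot [ 0.0016 -0.0046  0.0039]
```

```bash
python3 -m jog '[{"linear":[-0.03,0,0],"rotation":[0,0,0],"grip":20},{"linear":[-0.1,0,0],"rotation":[0,0,0],"grip":20},{"linear":[-0.2,0,0],"rotation":[0,0,0],"grip":20},{"linear":[-0.3,0,0],"rotation":[0,0,0],"grip":20},{"linear":[-0.4,0,0],"rotation":[0,0,0],"grip":20},{"linear":[-0.5,0,0],"rotation":[0,0,0],"grip":20},{"linear":[-0.6,0,0],"rotation":[0,0,0],"grip":20},{"linear":[-0.65,0,0],"rotation":[0,0,0],"grip":20},{"linear":[-0.65,0,0],"rotation":[0,0,0],"grip":20}]'; python3 w.py w4; python3 -c "
from h import *
go([475,-100,236],0.245)"
```

```text
time_s: 4.58
eef_pos: [476.6, -314.1, 239.3]
ee_rot: [-0.468, 0.534, -0.468, -0.526]
force: [0.3, 0.4, -2.1]
grip_width: 0.306
[371.64829954   0.         325.39625173] [[-0.124, -0.942, -0.311, 396.301], [0.992, -0.121, -0.029, -323.853], [-0.01, -0.312, 0.95, 381.214], [0.0, 0.0, 0.0, 1.0]]
t 4.63 pos [ 476.  -313.6  236.4] jawang 1.6959 tilt -1.0 j [-0.79  0.41  1.35  0.    1.38 -2.48] F [-0.6  0.6 -4. ] w 26.1
lin [-0.002  -0.0856  0.7069] rot [ 2.9018e+00 -2.6000e-03  1.4400e-02]
```

View pics/w4.png

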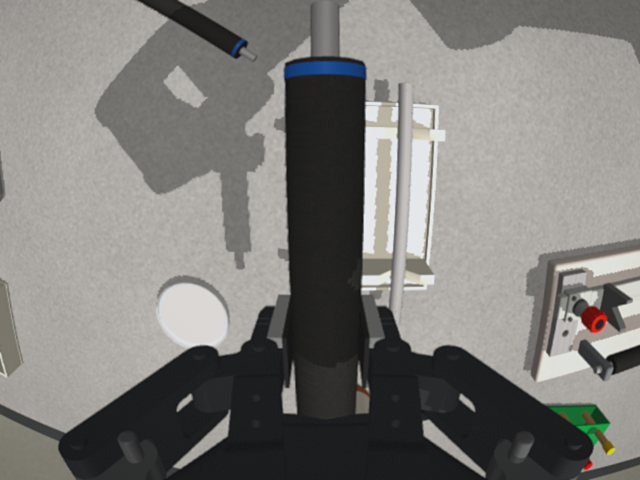

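```bash
python3 -m jog '[{"linear":[-0.02,0,0.07],"rotation":[0.15,0,0],"grip":20},{"linear":[-0.04,0,0.17],"rotation":[0.35,0,0],"grip":20},{"linear":[-0.06,0,0.27],"rotation":[0.55,0,0],"grip":20},{"linear":[-0.08,0,0.37],"rotation":[0.75,0,0],"grip":20},{"linear":[-0.1,0,0.47],"rotation":[0.95,0,0],"grip":20},{"linear":[-0.1,0,0.55],"rotation":[0.97,0,0],"grip":20},{"linear":[-0.1,0,0.6],"rotation":[0.97,0,0],"grip":20},{"linear":[-0.1,0,0.6],"rotation":[0.97,0,0],"grip":20}]'; python3 -c "
from h import *
go([440,0,280],0.245)"
```

```text
time_s: 5.3
eef_pos: [452.6, -132.2, 264.3]
ee_rot: [0.581, -0.405, 0.581, 0.402]
force: [0.2, -0.7, -2.5]
grip_width: 0.309
t 5.3 pos [ 452.6 -132.2  264.3] jawang 1.2134 tilt -1.0 j [-0.53  0.17  1.6  -0.    1.37 -1.75] F [ 0.2 -0.7 -2.5] w 26.4
lin [-0.0536  0.1932  0.3981] rot [1.9368e+00 4.0000e-04 8.5000e-03]
```

```bash
python3 -m jog '[{"linear":[-0.05,0.04,0.07],"rotation":[0.15,0,0],"grip":20},{"linear":[-0.05,0.08,0.17],"rotation":[0.35,0,0],"grip":20},{"linear":[-0.05,0.14,0.27],"rotation":[0.55,0,0],"grip":20},{"linear":[-0.05,0.19,0.37],"rotation":[0.75,0,0],"grip":20},{"linear":[-0.05,0.19,0.4],"rotation":[0.97,0,0],"grip":20},{"linear":[-0.05,0.19,0.4],"rotation":[0.97,0,0],"grip":20}]';  python3 -m jog '[{"linear":[0,0,0],"rotation":[0.2,0,0],"grip":20},{"linear":[0,0,0],"rotation":[0.4,0,0],"grip":20},{"linear":[0,0,0],"rotation":[0.6,0,0],"grip":20},{"linear":[0,0,0],"rotation":[0.8,0,0],"grip":20},{"linear":[0,0,0],"rotation":[0.97,0,0],"grip":20},{"linear":[0,0,0],"rotation":[0.97,0,0],"grip":20},{"linear":[0,0,0],"rotation":[0.97,0,0],"grip":20}]'; python3 w.py w5; python3 -c "
from h import *
go([505,147,236],0.245)"
```

```text
time_s: 5.8
eef_pos: [440.9, 1.6, 278.0]
ee_rot: [0.661, -0.252, 0.661, 0.25]
force: [-0.3, -0.5, -2.9]
grip_width: 0.307
time_s: 6.38
eef_pos: [440.9, 0.7, 277.3]
ee_rot: [0.702, -0.087, 0.702, 0.086]
force: [0.5, -0.7, -2.4]
grip_width: 0.31
[371.64829954   0.         325.39625173] [[0.97, -0.231, -0.075, 420.394], [0.242, 0.923, 0.3, 75.959], [-0.0, -0.309, 0.951, 419.589], [0.0, 0.0, 0.0, 1.0]]
t 6.43 pos [440.9   0.9 277.4] jawang 0.2451 tilt -1.0 j [-0.26  0.09  1.65 -0.    1.4  -0.51] F [ 0.3  0.4 -2.4] w 26.2
lin [0.1371 0.421  0.3255] rot [ 0.0001 -0.0001  0.0048]
```

View pics/w5.png

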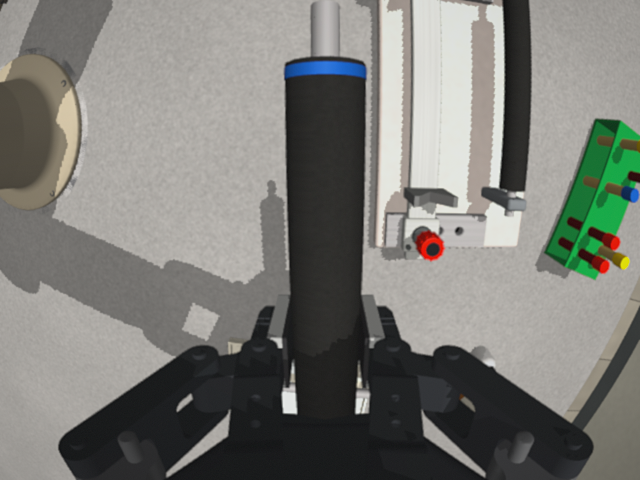

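Run:
```python
from h import *
c=np.load("w5.npz"); p=c["p"]
cv2.imwrite("pics/w5z.png",cv2.resize(p[150:280,370:530,::-1],None,fx=5,fy=4.6,interpolation=cv2.INTER_CUBIC))
cv2.imwrite("pics/w5y.png",cv2.resize(p[0:130,370:530,::-1],None,fx=5,fy=4.6,interpolation=cv2.INTER_CUBIC))
H,S,V=cv2.split(cv2.cvtColor(p,cv2.COLOR_RGB2HSV))
for b in blobs(((H<8)|(H>172))&(S>140)&(V>60),50): print(b, onz(c,*b[0],101,True).round(1))
```

```text
(array([428.66, 244.41]), 492, [415, 230, 29, 31]) [539.   -4.1 101. ]
(array([610.53, 241.  ]), 216, [601, 234, 19, 16]) [758.3  54.3 101. ]
(array([600.17, 264.16]), 210, [591, 256, 19, 18]) [756.1  25.1 101. ]
```

View pics/w5z.png

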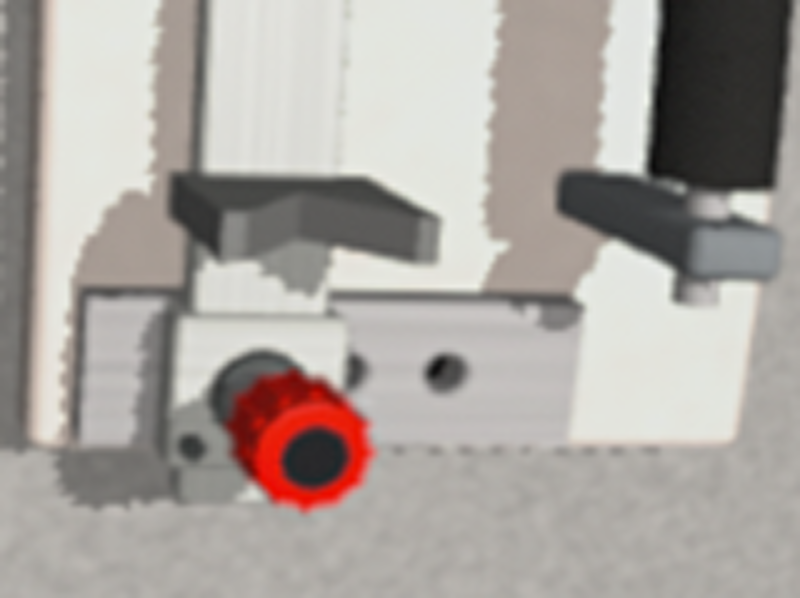

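View pics/w5y.png

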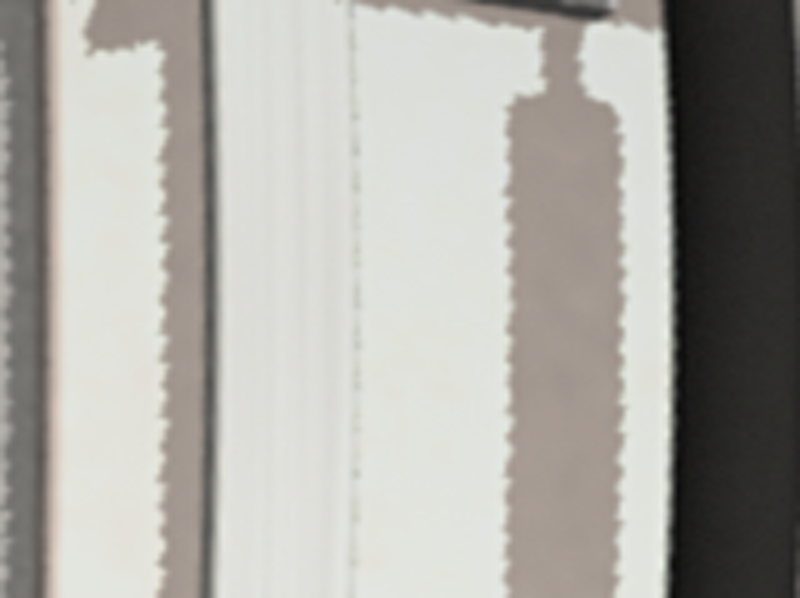

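Run:
```python
from h import *
c=np.load("w5.npz"); p=c["p"].astype(int); g=p.sum(2)/3
f=lambda x,y:(370+x/5-.5,150+y/4.6-.5)
def P(x,y,z,t): 
    q=onz(c,*f(x,y),z,True); print(t,q.round(1)); return q
k=P(311,454,101,"knobtop"); P(315,456,101,"knobdisc")
h1=P(355,371,40,"hole1?");h2=P(447,372,40,"hole2"); print(np.linalg.norm(h2-h1))
a=P(35,443,28,"corner-x");b=P(735,443,28,"corner+x"); print(np.linalg.norm(b-a), np.arctan2(*(b-a)[1::-1]))
# edges of plate: left(-x) gray->white
pts=[];dk=[]
for r in range(5,240,10):
    d=np.diff(cv2.GaussianBlur(g[r-2:r+3].mean(0).reshape(1,-1),(5,1),0)[0])
    s=d[370:392]; i=370+np.argmax(s); pts.append(onz(c,i+.5,r,28,True)[:2])
pts=np.array(pts); print(pts[::4].round(1)); vx,vy,x0,y0=cv2.fitLine(pts.astype(np.float32),cv2.DIST_HUBER,0,.01,.01).ravel(); print("edge dir",np.arctan2(vy,vx)-np.pi/2, vx,vy,x0,y0)
# drive roller left edge (z=85 silhouettes)
pl=[];pr=[]
for r in range(5,185,10):
    x=np.where(g[r,495:540]<70)[0]+495
    a1=onz(c,x[0]-.5,r,85,True);b1=onz(c,x[-1]+.5,r,85,True); pl.append(a1[:2]);pr.append(b1[:2])
m=(np.array(pl)+pr)/2; print(m[::4].round(1),np.linalg.norm(np.array(pl)-pr,axis=1)[::5].round(1)); vx,vy,x0,y0=cv2.fitLine(m.astype(np.float32),cv2.DIST_HUBER,0,.01,.01).ravel(); print("drive dir",np.arctan2(vy,vx)-np.pi/2,vx,vy,x0,y0)
```

```text
knobtop [543.1  -6.9 101. ]
knobdisc [544.   -7.1 101. ]
hole1? [ 5.697e+02 -4.000e-01  4.000e+01]
hole2 [591.    4.8  40. ]
21.94024823541335
corner-x [507.8 -38.6  28. ]
corner+x [679.    3.7  28. ]
176.32739137324634 0.24239073932202584
[[443.  218.1]
 [453.6 173.6]
 [464.1 131.3]
 [474.9  90.1]
 [485.   48.7]
 [494.7   6.2]]
edge dir -2.899127 0.24009703 -0.9707489 473.0592 95.23475
[[567.5 249.8]
 [578.1 208.6]
 [587.7 168.9]
 [597.6 130.4]
 [607.2  91.9]] [30.9 30.3 28.9 29.1]
drive dir -2.8948443 0.24425215 -0.9697118 591.5457 153.90381
```

Run:
```python
from h import *
c=np.load("w5.npz"); C=np.array([506.2,145.5]);th=.244;ex=np.array([np.cos(th),np.sin(th)]);ey=np.array([-ex[1],ex[0]])
img=c["p"][150:280,370:530,::-1].copy(); img=cv2.resize(img,None,fx=5,fy=4.6,interpolation=cv2.INTER_CUBIC)
for (x,y,z) in [(-16.5,-107,100),(16.5,-107,100),(-16.5,-117,100),(16.5,-117,100),(0,-107,78),(0,-117,78),(84,-100,85)]:
    q=proj(c,[*(C+x*ex+y*ey),z],True); u=int((q[0]-369.5)*5),int((q[1]-149.5)*4.6); cv2.circle(img,u,4,(0,200,0),-1); print(x,y,z,u)
cv2.imwrite("pics/w5zz.png",img)
```

```text
-16.5 -107 100 (248, 209)
16.5 -107 100 (421, 213)
-16.5 -117 100 (245, 259)
16.5 -117 100 (416, 262)
0 -107 78 (303, 191)
0 -117 78 (300, 238)
84 -100 85 (708, 179)
```

View pics/w5zz.png

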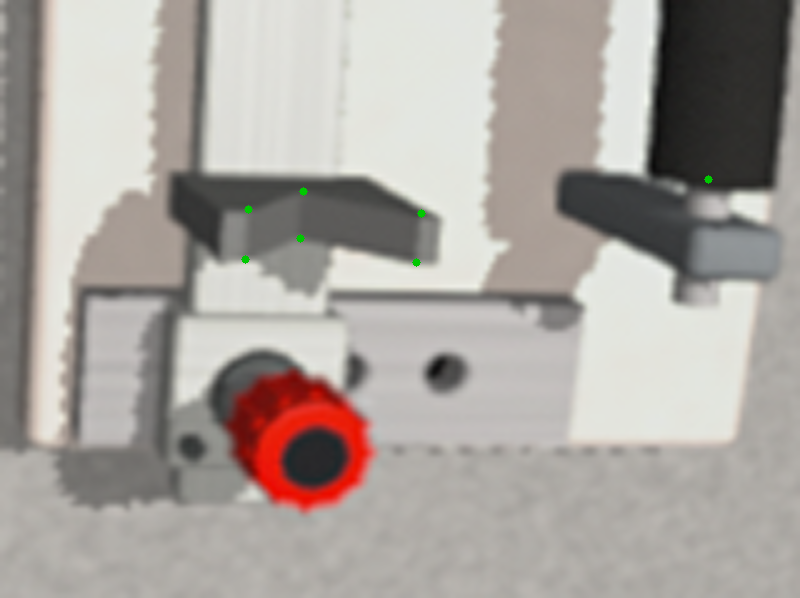

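Run:
```python
from h import *
c=np.load("w5.npz"); p=c["p"]; d=c["d"]; H,S,V=cv2.split(cv2.cvtColor(p,cv2.COLOR_RGB2HSV))
m=(H>100)&(H<130)&(S>150)&(V>50)
T=np.array([440.9,.9,277.4]);ey=np.array([-.2426,.970,0]);ex=np.array([.970,.2426,0])
for r in range(56,82): 
    if m[r,325]: print(r,end=" ")
print(d[40,325],d[68,325],d[150,325])
def pt(u,v):
    # depth along optical axis -> point
    o,dr=ray(c,u,v,True); ax=-c["world_from_camera"][:3,2]; return o+dr*(d[v,u]/(dr@ax))
for u,v in [(325,3),(325,20),(325,40),(325,68),(325,100),(325,150),(325,200),(325,250),(325,280)]:
    q=pt(u,v)-T; print(u,v,"along",(q@ey).round(1),"across",(q@ex).round(1),"z",q[2].round(1))
for v in (100,200):
    x=np.where(V[v,270:380]<75)[0]+270; print(v,x[0],x[-1])
    a=onz(c,x[0]-.5,v,T[2]+12.4,True);b=onz(c,x[-1]+.5,v,T[2]+12.4,True); print(((a+b)/2-T)@ex,np.linalg.norm(a-b))
for v in range(58,80):
    pass
q=onz(c,325,59.5,T[2]+26,True)-T; print("outer edge along",q@ey)
```

```text
61 62 63 64 65 66 67 68 69 70 71 72 73 74 110.04337 104.89521 113.58766
325 3 along 119.9 across -1.9 z 18.3
325 20 along 114.2 across -1.9 z 16.4
325 40 along 106.8 across -1.9 z 17.0
325 68 along 95.6 across -1.8 z 26.1
325 100 along 85.5 across -1.8 z 25.6
325 150 along 69.8 across -1.9 z 25.3
325 200 along 53.7 across -1.9 z 25.2
325 250 along 37.0 across -1.9 z 25.8
325 280 along 26.3 across -1.9 z 26.1
100 286 364
-1.8699681836580222 27.082656039298847
200 288 363
-1.7041371440617807 27.13095171928678
outer edge along 98.36951225347349
```

```bash
python3 -m jog '[{"linear":[0.03,0.08,0.06],"rotation":[0,0,0],"grip":20},{"linear":[0.06,0.16,0.12],"rotation":[0,0,0],"grip":20},{"linear":[0.1,0.26,0.2],"rotation":[0,0,0],"grip":20},{"linear":[0.13,0.36,0.28],"rotation":[0,0,0],"grip":20},{"linear":[0.16,0.41,0.325],"rotation":[0,0,0],"grip":20},{"linear":[0.18,0.42,0.334],"rotation":[0,0,0],"grip":20},{"linear":[0.18,0.42,0.334],"rotation":[0,0,0],"grip":20}]'; python3 -c "
from h import *
go([507.7,146.9,123],0.244)"; python3 w.py w6
```

```text
time_s: 7.02
eef_pos: [507.2, 147.8, 221.2]
ee_rot: [0.701, -0.089, 0.703, 0.087]
force: [-0.5, -0.9, -1.9]
grip_width: 0.306
t 7.02 pos [507.2 147.8 221.2] jawang 0.2493 tilt -1.0 j [ 0.06  0.33  1.5  -0.    1.31 -0.19] F [-0.5 -0.9 -1.9] w 26.1
lin [ 0.3274 -0.0028  0.0019] rot [ 0.0105 -0.0068  0.0038]
[371.64829954   0.         325.39625173] [[0.969, -0.235, -0.073, 486.874], [0.246, 0.921, 0.3, 223.064], [-0.003, -0.309, 0.951, 363.547], [0.0, 0.0, 0.0, 1.0]]
```

View pics/w6.png

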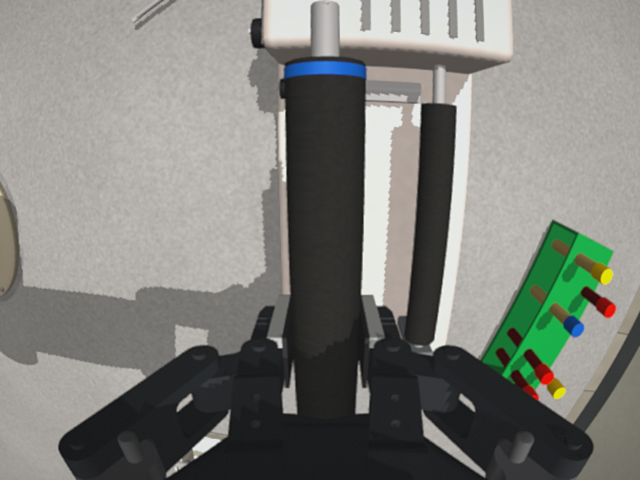

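Run:
```python
from h import *
c=np.load("w6.npz"); p=c["p"]; V=p.max(2)
T=np.array([507.2,147.8,221.2]);th=.244;ex=np.array([np.cos(th),np.sin(th),0]);ey=np.array([-ex[1],ex[0],0])
A=[];
for r in range(115,330,15):
    x=np.where(V[r,400:462]<60)[0]+400; a=onz(c,x[0]-.5,r,85,True);b=onz(c,x[-1]+.5,r,85,True); A.append(((a+b)/2)[:2])
A=np.array(A); print(((A-T[:2])@ex[:2]).round(1))
for u,v in [(438,104.5),(422,341.5)]: print("end along",(onz(c,u,v,90,True)-T)@ey)
vx,vy,_,_=cv2.fitLine(A.astype(np.float32),cv2.DIST_L2,0,.01,.01).ravel(); print(np.arctan2(-vx,vy), np.arctan2(vx,-vy))
B=[]
for r in range(90,260,15):
    x=np.where(V[r,270:380]<75)[0]+270; x=x[(x>280)]; a=onz(c,x[0]-.5,r,233,True);b=onz(c,x[-1]+.5,r,233,True); B.append(((a+b)/2)[:2])
B=np.array(B);print(((B-T[:2])@ex[:2]).round(1)); vx,vy,_,_=cv2.fitLine(B.astype(np.float32),cv2.DIST_L2,0,.01,.01).ravel(); print(np.arctan2(-vx,vy), np.arctan2(vx,-vy))
```

```text
[82.8 82.8 82.5 82.7 82.6 82.6 82.6 82.3 82.6 82.5 82.6 82.7 82.9 82.8
 81.8]
end along 96.4291975753392
end along -104.24963784754502
-2.8991976 0.24239527
[-2.9 -2.2 -2.1 -2.3 -2.1 -2.1 -2.  -2.  -2.  -2.  -1.8 -1.9]
-2.8864167 0.25517604
```

```bash
python3 -m jog '[{"linear":[0.06,-0.0043,0.002],"rotation":[0.013,0,0],"grip":20},{"linear":[0.14,-0.0043,0.002],"rotation":[0.013,0,0],"grip":20},{"linear":[0.22,-0.0043,0.002],"rotation":[0.013,0,0],"grip":20},{"linear":[0.28,-0.0043,0.002],"rotation":[0.013,0,0],"grip":20},{"linear":[0.32,-0.0043,0.002],"rotation":[0.013,0,0],"grip":20},{"linear":[0.327,-0.0043,0.002],"rotation":[0.013,0,0],"grip":20},{"linear":[0.327,-0.0043,0.002],"rotation":[0.013,0,0],"grip":20}]'; python3 w.py w7;python3 -c "
from h import *
go([507.7,146.9,73],0.244)"
python3 - <<'E'
import cv2,numpy as np
from rig import capture
p,d=capture("scene"); np.save("scene1p.npy",p); cv2.imwrite("pics/s1.png",cv2.resize(p[190:360,240:470,::-1],None,fx=3.4,fy=3.4,interpolation=cv2.INTER_CUBIC))
E
```

```text
time_s: 7.65
eef_pos: [508.0, 144.5, 124.5]
ee_rot: [0.701, -0.086, 0.703, 0.084]
force: [-0.2, 1.3, -2.8]
grip_width: 0.309
[371.64829954   0.         325.39625173] [[0.971, -0.227, -0.071, 488.153], [0.238, 0.923, 0.301, 219.982], [-0.002, -0.31, 0.951, 266.814], [0.0, 0.0, 0.0, 1.0]]
t 7.7 pos [508.5 144.8 125.2] jawang 0.2407 tilt -1.0 j [ 0.06  0.43  1.63 -0.    1.09 -0.18] F [ 0.4  0.7 -2.5] w 26.5
lin [ 0.174   0.008  -0.0006] rot [-0.0066 -0.0018  0.0055]
```

View pics/w7.png

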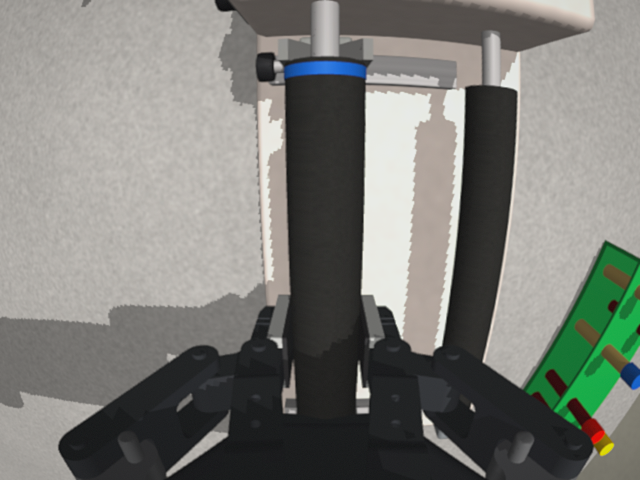

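View pics/s1.png

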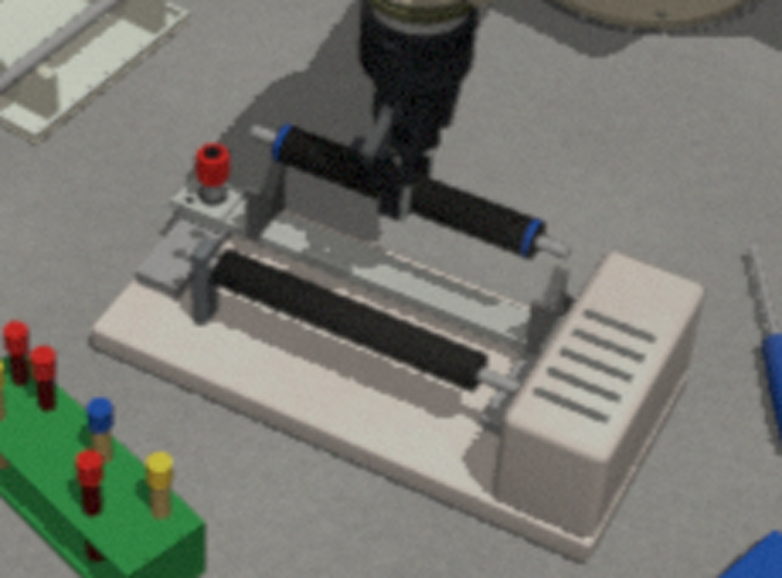

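Run:
```python
from h import *
c=np.load("w7.npz"); p=c["p"]
cv2.imwrite("pics/w7z.png",cv2.resize(p[20:100,250:400,::-1],None,fx=5,fy=5,interpolation=cv2.INTER_CUBIC))
T=np.array([508.5,144.8,125.2]);th=.243;ex=np.array([np.cos(th),np.sin(th),0]);ey=np.array([-ex[1],ex[0],0])
for a,b,z in [(-16.5,107,100),(16.5,107,100),(-16.5,117,100),(16.5,117,100),(0,100,T[2]-85+11.8+85),(0,122,T[2]+12)]:
    print(a,b,z,((proj(c,T*[1,1,0]+a*ex+b*ey+[0,0,z],True)-[249.5,19.5])*5).round())
```

```text
-16.5 107 100 [214. 207.]
16.5 107 100 [590. 207.]
-16.5 117 100 [214. 100.]
16.5 117 100 [589. 101.]
0 100 137.0 [408. 212.]
0 122 137.2 [406. -84.]
```

View pics/w7z.png

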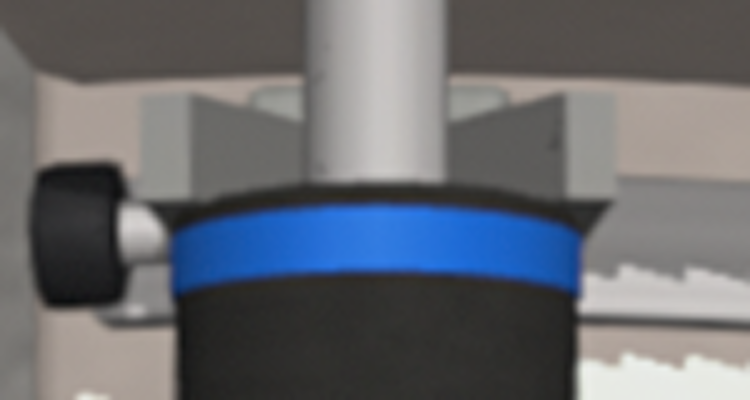

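```bash
python3 -m jog '[{"linear":[0.03,0.0035,0],"rotation":[-0.005,0,0],"grip":20},{"linear":[0.06,0.0035,0],"rotation":[-0.005,0,0],"grip":20},{"linear":[0.09,0.0035,0],"rotation":[-0.005,0,0],"grip":20},{"linear":[0.11,0.0035,0],"rotation":[-0.005,0,0],"grip":20},{"linear":[0.12,0.0035,0],"rotation":[-0.005,0,0],"grip":20},{"linear":[0.13,0.0035,0],"rotation":[-0.005,0,0],"grip":20},{"linear":[0.14,0.0035,0],"rotation":[-0.005,0,0],"grip":20},{"linear":[0.14,0.0035,0],"rotation":[-0.005,0,0],"grip":20}]'; python3 -c "
from h import *
go([507.7,146.9,73],0.244)"
```

```text
time_s: 8.42
eef_pos: [508.3, 145.9, 83.1]
ee_rot: [0.702, -0.087, 0.702, 0.085]
force: [0.2, -0.2, -2.2]
grip_width: 0.308
t 8.42 pos [508.3 145.9  83.1] jawang 0.2434 tilt -1.0 j [ 0.06  0.49  1.67 -0.    0.99 -0.18] F [ 0.2 -0.2 -2.2] w 26.3
lin [ 0.0335  0.0039 -0.001 ] rot [-0.0012 -0.0014  0.0056]
```

```bash
python3 -m jog '[{"linear":[0.008,0,0],"rotation":[0,0,0],"grip":20},{"linear":[0.014,0,0],"rotation":[0,0,0],"grip":20},{"linear":[0.02,0,0],"rotation":[0,0,0],"grip":20},{"linear":[0.025,0,0],"rotation":[0,0,0],"grip":20},{"linear":[0.025,0,0],"rotation":[0,0,0],"grip":20}]'; python3 -m jog '[{"linear":[0.003,0,0],"rotation":[0,0,0],"grip":20},{"linear":[0.006,0,0],"rotation":[0,0,0],"grip":20},{"linear":[0.006,0,0],"rotation":[0,0,0],"grip":20}]'; python3 -c "
from h import *
go([507.7,146.9,73],0.244)"
```

```text
time_s: 8.83
eef_pos: [508.2, 145.9, 75.3]
ee_rot: [0.702, -0.087, 0.702, 0.085]
force: [0.0, -0.6, -3.2]
grip_width: 0.31
time_s: 9.08
eef_pos: [508.1, 145.8, 73.4]
ee_rot: [0.702, -0.087, 0.702, 0.085]
force: [-0.8, 0.2, -2.4]
grip_width: 0.307
t 9.08 pos [508.1 145.8  73.4] jawang 0.2433 tilt -1.0 j [ 0.06  0.5   1.67 -0.    0.97 -0.18] F [-0.8  0.2 -2.4] w 26.2
lin [ 0.0014  0.0038 -0.0004] rot [-0.0013 -0.0025  0.0053]
```

No contact yet; I'll feel down in small steps.

```bash
python3 -m jog '[{"linear":[0.003,0,0],"rotation":[0,0,0],"grip":20},{"linear":[0.003,0,0],"rotation":[0,0,0],"grip":20}]'; python3 -m jog '[{"linear":[0.003,0,0],"rotation":[0,0,0],"grip":20},{"linear":[0.003,0,0],"rotation":[0,0,0],"grip":20}]'; python3 w.py w8
```

```text
time_s: 9.25
eef_pos: [508.2, 145.9, 72.8]
ee_rot: [0.702, -0.087, 0.702, 0.085]
force: [-1.0, -0.5, 0.8]
grip_width: 0.309
time_s: 9.42
eef_pos: [508.9, 146.0, 72.7]
ee_rot: [0.702, -0.087, 0.701, 0.085]
force: [-1.0, 1.3, 5.2]
grip_width: 0.308
[371.64829954   0.         325.39625173] [[0.971, -0.228, -0.075, 488.305], [0.24, 0.923, 0.301, 221.329], [0.001, -0.31, 0.951, 214.989], [0.0, 0.0, 0.0, 1.0]]
```

View pics/w8.png

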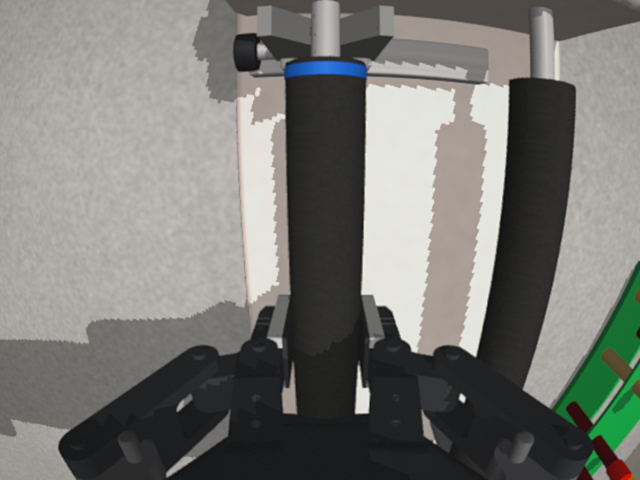

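```bash
python3 -m jog '[{"linear":[0,0,0],"rotation":[0,0,0],"grip":30},{"linear":[0,0,0],"rotation":[0,0,0],"grip":34},{"linear":[0,0,0],"rotation":[0,0,0],"grip":40},{"linear":[0,0,0],"rotation":[0,0,0],"grip":46},{"linear":[0,0,0],"rotation":[0,0,0],"grip":46},{"linear":[0,0,0],"rotation":[0,0,0],"grip":46}]' 25; python3 w.py w9;  python3 -c "
from h import *
go([508,146,200],0.2434)"
```

```text
time_s: 9.97
eef_pos: [508.8, 146.0, 72.6]
ee_rot: [0.702, -0.087, 0.701, 0.085]
force: [0.4, 0.3, 0.0]
grip_width: 0.542
[371.64829954   0.         325.39625173] [[0.971, -0.228, -0.075, 488.296], [0.24, 0.923, 0.301, 221.322], [0.001, -0.31, 0.951, 214.916], [0.0, 0.0, 0.0, 1.0]]
t 10.02 pos [508.9 146.   72.7] jawang 0.2431 tilt -1.0 j [ 0.06  0.5   1.67 -0.    0.96 -0.18] F [0.4 1.1 0.7] w 45.8
lin [-0.4244 -0.0005 -0.0023] rot [-0.0007  0.0022  0.0057]
```

View pics/w9.png

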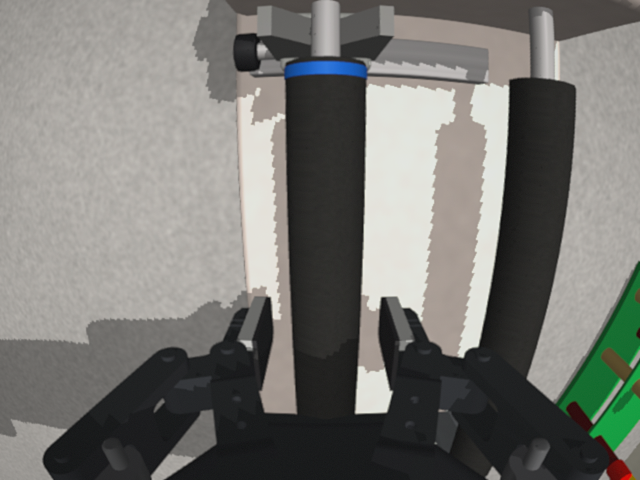

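```bash
python3 -m jog '[{"linear":[-0.03,0,0],"rotation":[0,0,0],"grip":46},{"linear":[-0.1,0,0],"rotation":[0,0,0],"grip":46},{"linear":[-0.2,0,0],"rotation":[0,0,0],"grip":46},{"linear":[-0.3,0,0],"rotation":[0,0,0],"grip":50},{"linear":[-0.35,-0.05,0],"rotation":[0,0,0],"grip":50},{"linear":[-0.35,-0.15,0],"rotation":[0,0,0],"grip":50},{"linear":[-0.35,-0.25,0],"rotation":[0,0,0],"grip":50},{"linear":[-0.35,-0.35,0],"rotation":[0,0,0],"grip":50},{"linear":[-0.35,-0.45,0],"rotation":[0,0,0],"grip":50},{"linear":[-0.35,-0.52,0],"rotation":[0,0,0],"grip":50},{"linear":[-0.35,-0.523,0],"rotation":[0,0,0],"grip":50},{"linear":[-0.35,-0.523,0],"rotation":[0,0,0],"grip":50},{"linear":[-0.35,-0.523,0],"rotation":[0,0,0],"grip":50}]'; python3 w.py w10;  python3 -c "
from h import *
go([546,-6.4,75],0.2434)"
```

```text
time_s: 11.1
eef_pos: [546.2, -5.4, 178.4]
ee_rot: [0.702, -0.087, 0.701, 0.085]
force: [0.6, 0.6, -0.9]
grip_width: 0.584
[371.64829954   0.         325.39625173] [[0.971, -0.228, -0.076, 525.652], [0.241, 0.923, 0.3, 69.919], [0.001, -0.31, 0.951, 320.722], [0.0, 0.0, 0.0, 1.0]]
t 11.15 pos [546.2  -5.  178.4] jawang 0.244 tilt -1.0 j [-0.22  0.4   1.51 -0.    1.22 -0.47] F [ 0.4 -0.2  0.1] w 50.1
lin [ 0.3447 -0.0033 -0.0022] rot [0.0013 0.0024 0.0054]
```

View pics/w10.png

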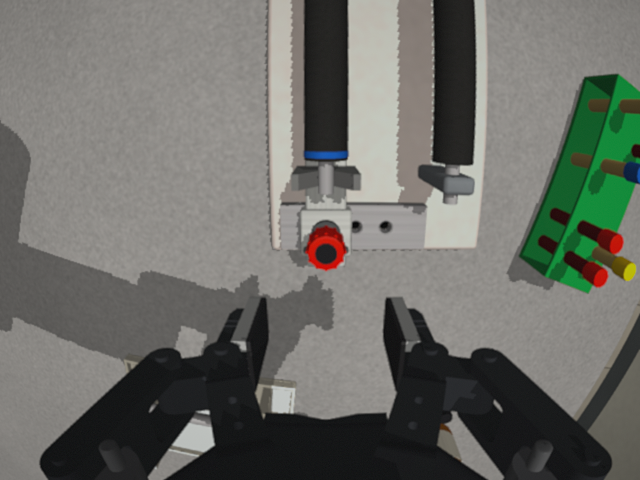

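Run:
```python
from h import *
c=np.load("w10.npz"); p=c["p"];d=c["d"]
cv2.imwrite("pics/w10z.png",cv2.resize(p[130:275,270:430,::-1],None,fx=5,fy=4,interpolation=cv2.INTER_CUBIC))
T=np.array([546.2,-5.,178.4]);th=.2435;ex=np.array([np.cos(th),np.sin(th),0]);ey=np.array([-ex[1],ex[0],0])
q=onz(c,326.3,254,101,True)-T; print("knob top",q@ex,q@ey)
def pt(u,v):
    o,dr=ray(c,u,v,True); ax=-c["world_from_camera"][:3,2]; return o+dr*(d[v,u]/(dr@ax))
for v in (2,20,40,80,120,145,155): q=pt(326,v); print(v,((q-T)@ey).round(1),q[2].round(1))
K=T-2*ex
for a,b,z in [(-16.5,50,100),(16.5,50,100),(-16.5,40,100),(16.5,40,100),(0,57,97),(0,35,88)]:
    print(a,b,z,((proj(c,K*[1,1,0]+a*ex+b*ey+[0,0,z],True)-[269.5,129.5])*[5,4]).round())
```

```text
knob top -1.1056098275143664 -2.1123982456141106
2 153.9 98.1
20 141.6 99.7
40 129.1 98.5
80 104.3 99.4
120 80.4 99.7
145 65.4 98.6
155 59.4 97.9
-16.5 50 100 [138. 166.]
16.5 50 100 [415. 166.]
-16.5 40 100 [139. 232.]
16.5 40 100 [414. 232.]
0 57 97 [276. 117.]
0 35 88 [277. 250.]
```

View pics/w10z.png

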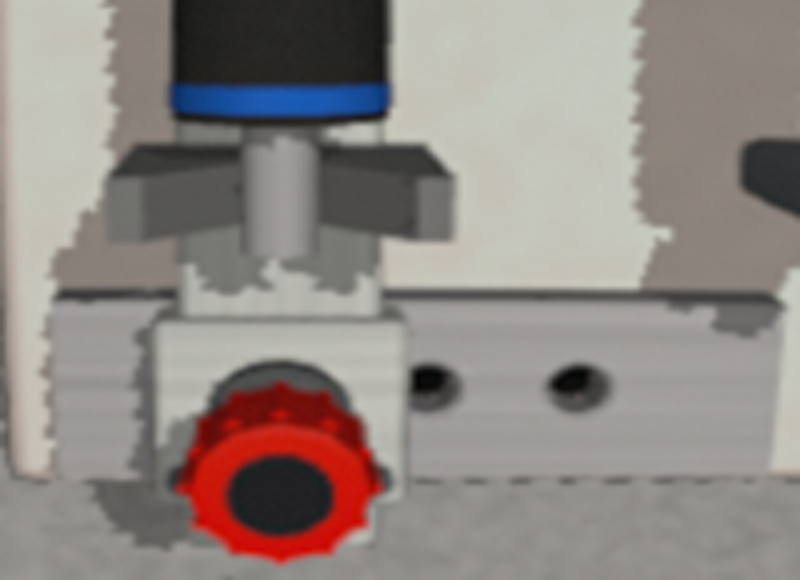

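```bash
python3 -m jog '[{"linear":[0.06,-0.006,0.002],"rotation":[0,0,0],"grip":50},{"linear":[0.15,-0.006,0.002],"rotation":[0,0,0],"grip":50},{"linear":[0.24,-0.006,0.002],"rotation":[0,0,0],"grip":50},{"linear":[0.3,-0.006,0.002],"rotation":[0,0,0],"grip":50},{"linear":[0.34,-0.006,0.002],"rotation":[0,0,0],"grip":50},{"linear":[0.352,-0.006,0.002],"rotation":[0,0,0],"grip":50},{"linear":[0.352,-0.006,0.002],"rotation":[0,0,0],"grip":50}]'; python3 w.py w11;  python3 -c "
from h import *
go([546,-6.4,75],0.2434)"
```

```text
time_s: 11.73
eef_pos: [547.0, -6.0, 72.4]
ee_rot: [0.702, -0.087, 0.702, 0.086]
force: [-0.5, -1.2, 0.3]
grip_width: 0.583
[371.64829954   0.         325.39625173] [[0.97, -0.231, -0.075, 526.469], [0.242, 0.923, 0.3, 69.245], [-0.0, -0.309, 0.951, 214.734], [0.0, 0.0, 0.0, 1.0]]
t 11.78 pos [547.5  -6.3  73.3] jawang 0.245 tilt -1.0 j [-0.22  0.53  1.62 -0.    0.99 -0.47] F [ 0.1 -0.8  0.2] w 50.2
lin [-0.0057  0.0007 -0.005 ] rot [0.0032 0.0029 0.0055]
```

View pics/w11.png

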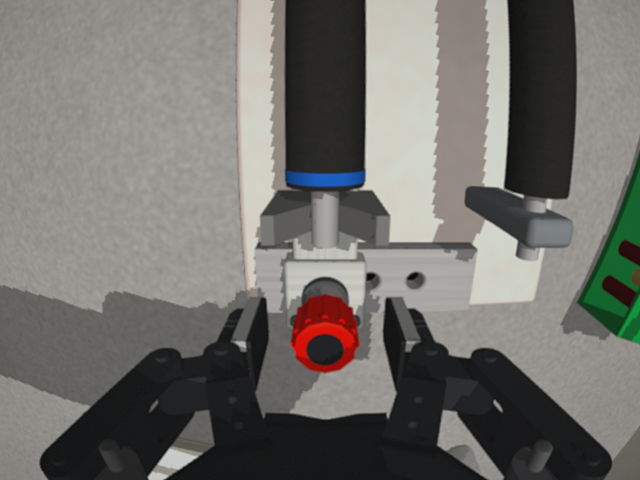

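The knob (325,340) is centred between the pads and the roller is in its saddle at (325,200), so I'm closing on it now.

```bash
python3 -m jog '[{"linear":[0,0,0],"rotation":[0,0,0],"grip":15},{"linear":[0,0,0],"rotation":[0,0,0],"grip":15},{"linear":[0,0,0],"rotation":[0,0,0],"grip":15},{"linear":[0,0,0],"rotation":[0,0,0],"grip":15},{"linear":[0,0,0],"rotation":[0,0,0],"grip":15},{"linear":[0,0,0],"rotation":[0,0,0],"grip":15},{"linear":[0,0,0],"rotation":[0,0,0],"grip":15}]' 60;  python3 -c "
from h import *
go([546,-6.4,75],0.2434)"
```

```text
time_s: 12.37
eef_pos: [547.4, -6.3, 74.7]
ee_rot: [0.702, -0.088, 0.701, 0.085]
force: [-5.2, 0.2, 8.6]
grip_width: 0.26
t 12.37 pos [547.4  -6.3  74.7] jawang 0.2454 tilt -1.0 j [-0.22  0.53  1.62 -0.    0.99 -0.47] F [-5.2  0.2  8.6] w 22.2
lin [-0.0011  0.0007 -0.0048] rot [0.0039 0.0032 0.0064]
```

```bash
python3 -m jog '[{"linear":[-0.01,0,0],"rotation":[0,0,0],"grip":15},{"linear":[-0.02,0,0],"rotation":[0,0,0],"grip":15},{"linear":[-0.03,0,0],"rotation":[0,0,0],"grip":15},{"linear":[-0.036,0,0],"rotation":[0,0,0],"grip":15},{"linear":[-0.036,0,0],"rotation":[0,0,0],"grip":15}]'; python3 w.py w12; python3 -c "
from h import *
go([546,-6.4,75],0.2434)"
```

```text
time_s: 12.78
eef_pos: [547.2, -6.2, 85.5]
ee_rot: [0.702, -0.088, 0.701, 0.086]
force: [-0.4, -1.1, -6.4]
grip_width: 0.265
[371.64829954   0.         325.39625173] [[0.97, -0.23, -0.076, 526.477], [0.243, 0.922, 0.301, 69.111], [0.001, -0.31, 0.951, 227.797], [0.0, 0.0, 0.0, 1.0]]
t 12.83 pos [547.2  -6.2  85.3] jawang 0.2453 tilt -1.0 j [-0.22  0.52  1.61 -0.    1.01 -0.47] F [-0.4 -0.8 -6.1] w 21.9
lin [ 0.0345  0.0005 -0.0041] rot [0.0037 0.0022 0.006 ]
```

View pics/w12.png

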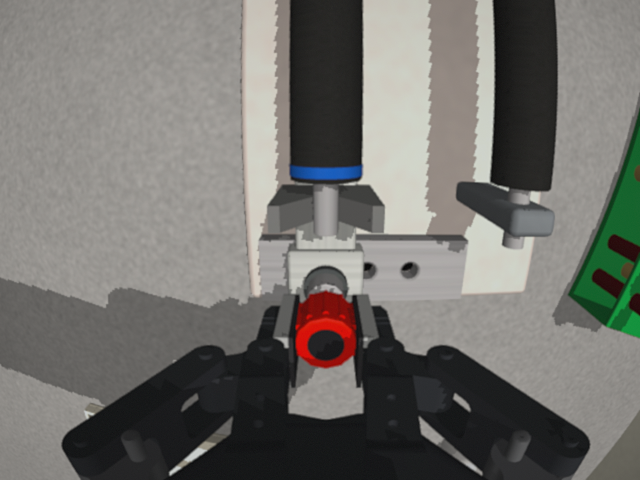

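```bash
python3 -m jog '[{"linear":[-0.001,0,0.006],"rotation":[0,0,0],"grip":15},{"linear":[-0.001,0,0.016],"rotation":[0,0,0],"grip":15},{"linear":[-0.001,0,0.03],"rotation":[0,0,0],"grip":15},{"linear":[-0.001,0,0.044],"rotation":[0,0,0],"grip":15},{"linear":[-0.001,0,0.058],"rotation":[0,0,0],"grip":15},{"linear":[-0.001,0,0.07],"rotation":[0,0,0],"grip":15},{"linear":[-0.001,0,0.077],"rotation":[0,0,0],"grip":15},{"linear":[-0.001,0,0.08],"rotation":[0,0,0],"grip":15},{"linear":[-0.001,0,0.08],"rotation":[0,0,0],"grip":15},{"linear":[-0.001,0,0.08],"rotation":[0,0,0],"grip":15}]'; python3 w.py w13; python3 -c "
from h import *
print(np.array([547.3,-6.2])+24*np.array([np.cos(.2437),np.sin(.2437)]))
go([570.6,-0.4,75],0.2453)"
```

```text
time_s: 13.67
eef_pos: [570.8, -0.3, 85.8]
ee_rot: [0.703, -0.088, 0.701, 0.085]
force: [1.3, -0.8, -6.9]
grip_width: 0.263
[371.64829954   0.         325.39625173] [[0.97, -0.23, -0.077, 549.96], [0.242, 0.922, 0.301, 74.986], [0.002, -0.31, 0.951, 228.047], [0.0, 0.0, 0.0, 1.0]]
[ 5.70590844e+02 -4.08921400e-01]
t 13.72 pos [ 5.708e+02 -3.000e-01  8.580e+01] jawang 0.2453 tilt -1.0 j [-0.2   0.56  1.53 -0.    1.05 -0.45] F [ 1.5 -0.9 -7.5] w 22.3
lin [ 0.0362  0.     -0.0009] rot [0.     0.0044 0.0065]
```

View pics/w13.png

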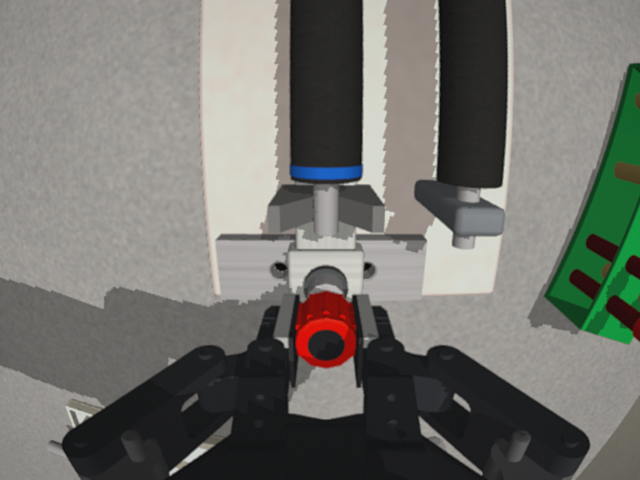

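Hole 0 (279,268) and hole 2 (368,269) lie symmetrically about the block at 324, so the pin is over hole 1. I'm lowering it.

```bash
python3 -m jog '[{"linear":[0.008,0,-0.0005],"rotation":[0,0,0],"grip":15},{"linear":[0.016,0,-0.0005],"rotation":[0,0,0],"grip":15},{"linear":[0.024,0,-0.0005],"rotation":[0,0,0],"grip":15},{"linear":[0.032,0,-0.0005],"rotation":[0,0,0],"grip":15},{"linear":[0.037,0,-0.0005],"rotation":[0,0,0],"grip":15},{"linear":[0.039,0,-0.0005],"rotation":[0,0,0],"grip":15},{"linear":[0.039,0,-0.0005],"rotation":[0,0,0],"grip":15}]'; python3 w.py w14; python3 -c "
from h import *
go([570.6,-0.4,74.7],0.2453)"
```

```text
time_s: 14.3
eef_pos: [570.6, -0.4, 74.8]
ee_rot: [0.703, -0.088, 0.701, 0.085]
force: [-3.7, -0.5, 3.2]
grip_width: 0.26
[371.64829954   0.         325.39625173] [[0.97, -0.23, -0.077, 549.753], [0.243, 0.922, 0.301, 74.89], [0.002, -0.31, 0.951, 216.958], [0.0, 0.0, 0.0, 1.0]]
t 14.35 pos [ 5.707e+02 -4.000e-01  7.470e+01] jawang 0.2453 tilt -1.0 j [-0.21  0.57  1.54 -0.    1.02 -0.45] F [-4.8 -1.1  4.5] w 22.4
lin [ 0.0001  0.0002 -0.0001] rot [0.     0.0043 0.0068]
```

View pics/w14.png

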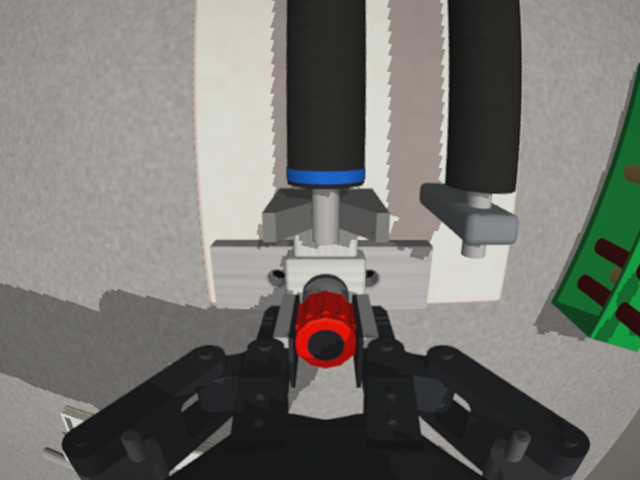

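```bash
python3 - <<'E'
from h import *
for n,ku in (("w10",(326,254)),("w11",(325,347)),("w12",(326,345)),("w13",(326,345)),("w14",(326,345))):
    c=np.load(n+".npz");d=c["d"]
    def z(u,v):
        o,dr=ray(c,u,v,True); ax=-c["world_from_camera"][:3,2]; dd=np.median(d[v-1:v+2,u-1:u+2]); return (o+dr*(dd/(dr@ax)))[2]
    print(n,"knob top z",z(*ku).round(1))
from rig import capture
p,d=capture("scene"); cv2.imwrite("pics/s2.png",cv2.resize(p[190:360,240:470,::-1],None,fx=3.4,fy=3.4,interpolation=cv2.INTER_CUBIC))
cv2.imwrite("pics/s2f.png",p[:,:,::-1])
E
python3 -m jog '[{"linear":[0,0,0],"rotation":[0,0,0],"grip":15},{"linear":[0.001,0,0],"rotation":[0,0,0],"grip":15},{"linear":[0.001,0,0],"rotation":[0,0,0],"grip":15},{"linear":[0.001,0,0],"rotation":[0,0,0],"grip":15}]'
```

```text
w10 knob top z 101.1
w11 knob top z 101.9
w12 knob top z 111.9
w13 knob top z 112.2
w14 knob top z 101.5
time_s: 14.73
eef_pos: [570.7, -0.5, 74.7]
ee_rot: [0.703, -0.088, 0.701, 0.085]
force: [-5.1, -0.9, 5.6]
grip_width: 0.261
```

View pics/s2.png

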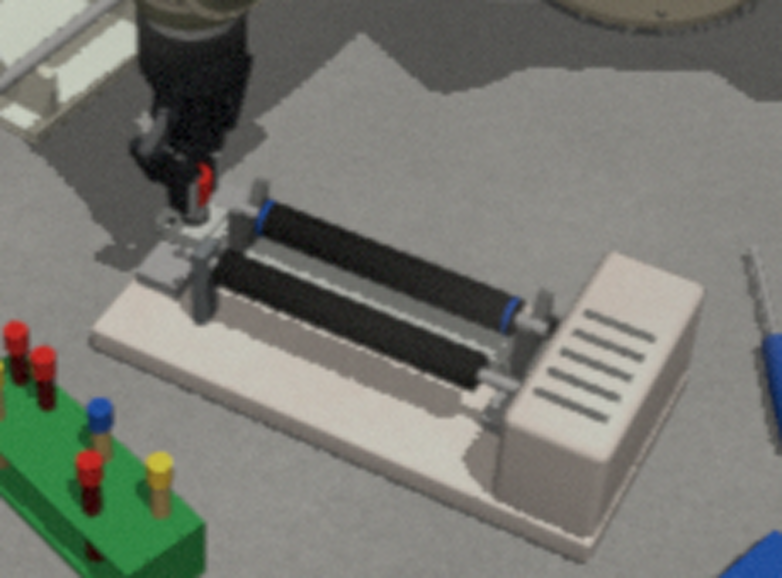

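View pics/s2f.png

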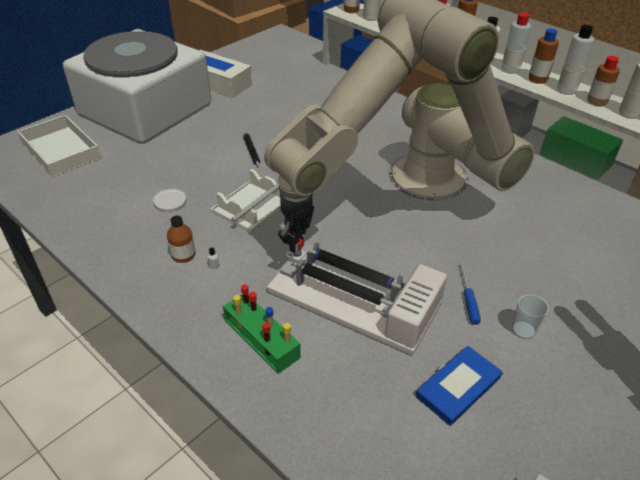

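The scene picture shows the roller parallel to the drive roller (bands near (317,254) and (390,285) in the full frame). The knob's top reads 101.5 mm, the pin-home height, and nothing else has moved. I'm handing the job in.

```bash
python3 -c "
from rig import finish_job,sense
print(finish_job()); s=sense(); print(s['time_s'],s['eef_pos'],s['force'],s['grip_width'])"
```

```text
the job is handed in; nothing more can be done
None
the job is handed in; nothing more can be done
```

The job is done and handed in at about 14.7 s of the 45 s allowed; `finish_job` gives no verdict. I took the full-size roller from the rack, leaving the shorter one on the bench, laid it in both saddles and let go. Then I pulled the knob up about 11 mm, slid the carriage 24 mm, lowered the pin into the next hole and kept gripping the knob.

**Last checks:**
- **Pin:** the knob's top reads 101.5 mm, against 101–102 mm before the pull. The tool is back at the height where it first gripped the knob, 74.7 mm, and the stop pushes up with about 5 N.
- **Carriage:** the tool moved about 24 mm along the slide. The first and last holes show evenly on either side of the block.
- **Roller:** level in both saddles. Its top read about 98–100 mm just after I let go, which puts its axis at 85 mm. The pictures after the slide still show it in place.
- **Bystanders:** nothing visibly moved in the last scene picture, and the rod is still in the rack; I did not measure them.

**Disagreements:**
- The wrist camera reads about 2 mm off the tool across the jaws. I allowed for that in placing.
- Estimates of the roller's position along its axis differed by 2–3 mm, within the 9 mm allowed.

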